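# Turn an agar plate over onto the colony counter

### The arm

A 7-joint arm with a two-finger parallel gripper is mounted at the origin on a cart in front of the work surface, level with it; the furniture and walls round the work are solid. World frame = base frame: x ahead of the robot, y to its left, z up, the work surface at z = 0. Lengths are in m, angles in degrees, forces in N, time in s.
With the tool pointing down it reaches from about 0.425 to 0.875 m from the base axis. Payload 4.7 kg.
Tool frame: the origin (TCP) lies at the very end of the fingers, on their centre line; the grasp point (between the pads) lies env.hold_point_z behind it (env.hold_point_z is the distance from the TCP to the grasp point, in m); z points along the fingers, y is the line along which they close (so a half turn about z gives the same grasp; the last joint's range is limited). The gripper opens to 87 mm and grips with 3 to 60 N. Pads are 19 mm wide; open, the fingers measure 117 mm over their backs; the gripper's body (75 mm by 190 mm) begins 51 mm behind the grasp point.
Start: joints at [66.927, 18.392, -4.016, 83.108, 1.295, 78.541, -3.26], TCP at [0.263, -0.594, 0.223] pointing down, gripper open.
Joint ranges: [-163.93, 163.93], [-17.29, 119.83], [-79.2, 71.16], [3.27, 140.29], [-89.18, 269.18], [5.43, 117.66], [-154.24, 154.24]. Speed limits (degrees/s): [147.25, 147.25, 180, 180, 180, 180, 180].

### API

Orientations are given as [roll, pitch, yaw] about the fixed x, y, z axes, in that order (R = Rz(yaw) Ry(pitch) Rx(roll)).
In Python, from cell import env gives the robot as it stands.
- The arm moves only by the shell command python3 -m jog 'ROWS' [FORCE]. ROWS is JSON, a list of rows, each an object with "dp": the shift along the tool's x, y, z in cm, a list of three; "twist": the turn about the tool's z in degrees; "fingers": the opening, from 0 (shut) to 1 (fully open). A call has 1 to 8 rows; each row is the pose to reach, as a shift and turn from the pose commanded when the call began, along the tool's axes at that moment; what a row does not reach only later rows make up. A row lasts 1/8 s, in which the tool goes at most 62.5 mm and 10.7 degrees, less where a joint would pass 70% of its speed; a pose out of reach is approached as far as the arm can. A call with a gripper value outside its range is refused whole. The fingers move at their own pace and stop on an object; FORCE is the grip in N (left out, the last holds). Time passes only in rows, so rows that repeat a pose let the fingers close. It gives the time, the measured TCP pose, the force, the opening and the grip force at its end, in the units of the state.
- env.get_obs(): the state, without advancing time (a new reading comes with each control period).
- env.read_camera(name): name is "scene" or "top" or "wrist"; returns a dict with "pixels" (384x512x3 uint8, blue, green, red), "depth" (384x512 float32, m along the optical axis (not along the pixel's ray), 0 where there is no reading), "fx", "fy", "cx", "cy" (pixels), "k1" (the pictures are not rectified: a ray, as slopes to the right and down, at radius r is drawn at 1 + k1 r^2 times it, then the intrinsics apply), "rvec" (rotation vector, rad) and "tvec" (3), from world to camera coordinates, as OpenCV has them. Camera axes: x right, y down, z forward; pixel columns grow to the right and rows downward; lengths in m; the calibration is good to about 2 mm. A picture is of the moment at which its call begins.
- env.sign_off(): hands the job in; it is judged then, once.
The state is a dict: "time_s": time; "qpos": joint angles; "joint_velocities": joint speeds; "effort": joint torques, N m; "tool_pos": TCP position; "tool_rot": TCP orientation; "force": force on the tool from outside, world axes, zero at the start; "wrist_torque": the same for the moment, N m; "grip_width": finger opening in m; "grasp_force": force on a finger pad.
Only numpy, scipy, OpenCV 4.12 (cv2) and the standard library are available. Lean on these libraries where they do the work, as an engineer would, in place of code of your own. Each camera call takes 0.05 s, during which the arm holds its last target. There are 200 camera calls.

### The job

Turn the agar plate over and seat it on the colony counter, base up as it is counted, without grasping, lifting or carrying it: with the fingertips push the closed dish that lies in front of the counter up against the counter's front edge, tip it up there onto its rim and push it on over so that it falls upside down onto the counter's low stage. Then push the upside-down dish back over the lit window until it is fully home against the curved steel stop, and leave it lying flat there. Go gently, it is brittle polystyrene, and leave the other dish, the marker, the timer and the tape where they are.

Things in the scene. Friction and masses are not known exactly. Their poses are not given: they have to be found in the camera images.
- dish: The closed petri dish to turn over: pale, cream agar and orange colonies on its upper side, a blue pen stroke on its underside. 89 mm across (radius 44.7), 15 mm thick, about 35 g, a plain disc, too wide to span. It starts flat on the bench before the counter, its rim 15 to 45 mm from the front face. Origin: centre of the underside; z points out of the upper side: up at the start, down at the end.
- dish_center (a point): The middle of the same dish, halfway through its thickness: 7.5 mm above the bench at the start, about 45 mm when it stands on its rim (where it stays up by itself), 25.5 mm when it lies on the stage. Friction on fingers, bench and counter is about 0.6: fingertips leaning 5 to 8 N on its rear rim, with the front rim at the counter, can bring it up.
- counter: White colony counter, fixed: 200 mm deep (x), 204 mm wide (y). Its front part is a flat stage 18 mm high with a plain upright front face, from the bench up, towards the robot; the rearmost 56 mm are a console sloping up to 46 mm. Origin: middle of the front face at bench level; x into the counter, away from the robot, y along the front edge to the left, z up.
- front_edge (a point): Middle of the upper edge of the counter's front face, 18 mm above the bench; its x points into the counter at right angles to the edge, y along the edge.
- nest (a point): Where the dish belongs: centre of the round lit window, on the stage (18 mm above the bench), 74 mm behind the front edge on the middle line. The curved stop, a 6 mm steel bar lying on the stage, runs round the back from 60 degrees left to 60 right at 45.5 mm inner radius (0.8 more than the dish's); the front is open. A dish pushed straight back against it is centred here.
- read_dish: A second, similar petri dish, 89 mm across, 15 mm high, on the bench to the right of the counter; leave it. Origin: centre of the underside.
- marker: Blue and white marker pen, 12 x 138 x 13 mm, lying on the bench right of the counter's front; leave it. Origin: centre of the underside, length along y.
- timer: White lab timer, 58 x 66 x 17 mm, on the bench left of the counter; leave it. Origin: centre of the underside.
- tape: Roll of green label tape, 78 mm across, 19 mm high, on the bench left of the counter's front; leave it. Origin: centre of the underside.
Things that resemble listed ones, but are neither listed nor needed, are in the scene too. What is shaped like the dish but pink is not meant.

How it is judged:
By the outcome, as a careful person would: the job done as asked, in the order asked, and still so for the second after the job is handed in, with the robot touching nothing.
It also fails if it takes over 58 s, if anything falls off the work surface, if the arm or the gripper's body presses on something with over 40 N, if the wrist force passes 120 N, or if a joint passes its speed limit or range.

## Working session

There is one attempt and no reset: what is moved stays moved. The work goes in short steps, Python scripts to look and compute and a shell command to move; the robot and the scene stay as the last step left them, time stands still between calls to the robot, and variables do not carry over. Pictures are saved under pics/ and viewed, at most 10 in all, crops included, and the job is handed in when it is done.

```bash
ls; mkdir -p pics
cat > h.py <<'E'
import numpy as np,cv2
from cell import env
def cam(n):
    c=env.read_camera(n); c['R']=cv2.Rodrigues(np.array(c['rvec'],float))[0]; c['t']=np.array(c['tvec'],float).ravel(); return c
def ray(c,u,v):
    p=np.array([(u-c['cx'])/c['fx'],(v-c['cy'])/c['fy']]); q=p.copy()
    for _ in range(20): q=p/(1+c['k1']*(q@q))
    return -c['R'].T@c['t'], c['R'].T@np.array([q[0],q[1],1.])
def onplane(c,u,v,z):
    o,d=ray(c,u,v); return o+d*(z-o[2])/d[2]
def bydepth(c,u,v):
    o,d=ray(c,u,v); return o+d*c['depth'][int(round(v)),int(round(u))]
def st():
    o=env.get_obs(); print({k:np.round(o[k],3).tolist() for k in ('time_s','qpos','tool_pos','tool_rot','force','grip_width')})
E
python3 - <<'E'
from h import *
st(); print(env.hold_point_z)
a=cam('top');b=cam('scene')
cv2.imwrite('pics/a.png',a['pixels']);cv2.imwrite('pics/b.png',b['pixels'])
for c in(a,b): print((-c['R'].T@c['t']).round(3),c['fx'],c['k1'],c['R'].round(2).tolist())
E
```

```text
pics
{'time_s': 0.0, 'qpos': [66.928, 18.44, -4.016, 83.175, 1.294, 78.539, -3.262], 'tool_pos': [0.263, -0.594, 0.221], 'tool_rot': [-179.891, 0.005, 23.88], 'force': [-0.483, -0.974, -0.056], 'grip_width': 0.087}
0.0187
[0.49  0.043 1.257] 461.65644937946803 -0.11245551203021927 [[-0.02, -1.0, 0.02], [-1.0, 0.02, -0.06], [0.06, -0.02, -1.0]]
[0.065 0.397 0.841] 377.40533456974117 -0.05854990340428069 [[-0.58, -0.82, 0.0], [-0.64, 0.45, -0.62], [0.51, -0.36, -0.78]]
```

View pics/a.png

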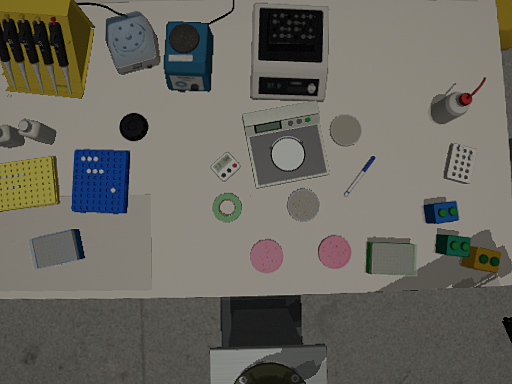

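View pics/b.png

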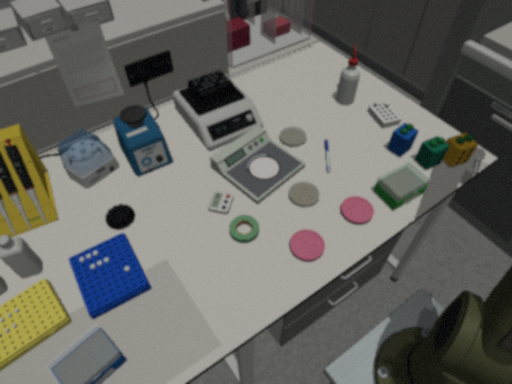

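The top view shows pale discs at (303,205), in front of the counter, and (345,130), to its right (read_dish). There are pink decoys at (266,256) and (334,252), tape at (227,207) and the white window at (288,154). By the description the target is (303,205). I'll measure it and check it in a close crop.

Run:
```python
from h import *
a=cam('top');p=a['pixels']
cv2.imwrite('pics/c.png',cv2.resize(p[90:240,200:400],(800,600),interpolation=cv2.INTER_CUBIC))
hsv=cv2.cvtColor(p,cv2.COLOR_BGR2HSV)
print('dish px',p[205,303],'bench',p[225,303],'stage',p[175,270],'win',p[154,288],'frame',p[186,290])
for (u,v) in [(303,205),(345,130),(288,154),(265,170),(303,225)]: print((u,v),bydepth(a,u,v).round(4))
# depth-based height map
Z=np.zeros((384,512));X=Z.copy();Y=Z.copy()
for v in range(90,240):
  for u in range(200,400):
    w=bydepth(a,u,v);X[v,u],Y[v,u],Z[v,u]=w
np.save('z.npy',np.stack([X,Y,Z]))
m=((Z>.008)&(Z<.08)).astype(np.uint8)
n,l,s,c=cv2.connectedComponentsWithStats(m)
for i in range(1,n):
  if s[i,4]>100:
    k=l==i; print(s[i],c[i].round(1),'z',np.median(Z[k]).round(4),'xy',X[k].mean().round(4),Y[k].mean().round(4),'rect',cv2.minAreaRect(np.stack([X[k],Y[k]],1).astype(np.float32)*1000))
```

```text
dish px [ 88 101 115] bench [127 136 141] stage [78 79 80] win [142 147 146] frame [128 137 142]
(303, 205) [ 0.5334 -0.1055  0.0168]
(345, 130) [ 0.7365 -0.228   0.0162]
(288, 154) [ 0.6723 -0.0686  0.0198]
(265, 170) [ 0.6297 -0.0051  0.0223]
(303, 225) [ 0.4794 -0.1055  0.0033]
[ 242   90   88   99 6499] [285.8 137.8] z 0.0215 xy 0.7153 -0.0634 rect ((717.7494506835938, -62.95484924316406), (263.1453857421875, 228.51470947265625), 2.3465139865875244)
[329 114  33  33 809] [345.6 129.6] z 0.0162 xy 0.7378 -0.2298 rect ((737.4102783203125, -230.4677734375), (87.78115844726562, 88.2335205078125), 43.35798645019531)
[211 152  29  30 511] [224.9 166.3] z 0.0148 xy 0.643 0.1028 rect ((642.892822265625, 103.67709350585938), (58.9941291809082, 67.70392608642578), 40.670021057128906)
[344 156  31  41 173] [359.9 175.1] z 0.0118 xy 0.6117 -0.2654 rect ((610.3182373046875, -264.0863037109375), (14.499472618103027, 137.91668701171875), 49.21303176879883)
[287 189  33  33 863] [303.2 205.1] z 0.0162 xy 0.533 -0.1061 rect ((533.5048217773438, -105.77052307128906), (87.52336883544922, 86.56930541992188), 88.52422332763672)
[212 193  30  30 491] [226.3 207.6] z 0.0195 xy 0.5312 0.1011 rect ((531.4309692382812, 100.64122009277344), (76.36446380615234, 75.86341094970703), 43.866859436035156)
```

View pics/c.png

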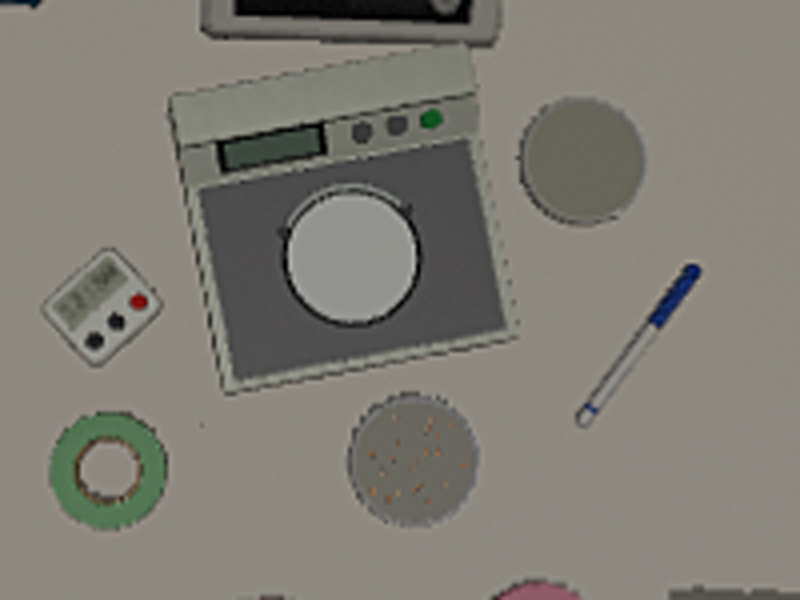

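The crop shows the colony-speckled dish at crop (413,460), which confirms the target. The counter's front corners are at crop (228,392) and (517,336), and the window is at (352,258).

```bash
cat >> h.py <<'E'
def tool():
    o=env.get_obs(); y=np.radians(o['tool_rot'][2]); p=np.array(o['tool_pos']); 
    T=np.array([[np.cos(y),np.sin(y),0],[np.sin(y),-np.cos(y),0],[0,0,-1]]) # cols tool axes
    return p,T
E
python3 - <<'E'
from h import *
a=cam('top')
L=onplane(a,200+228/4,90+392/4,.018);Rr=onplane(a,200+517/4,90+336/4,.018)
W=onplane(a,200+352/4,90+258/4,.018);D=onplane(a,303.2,205.1,.015)
ey=(L-Rr)/np.linalg.norm(L-Rr);yaw=np.degrees(np.arctan2(-ey[0],ey[1]));ex=np.array([ey[1],-ey[0],0])
print('L',L,'R',Rr,np.linalg.norm(L-Rr),'yaw',yaw,'W',W,'D',D)
F=(L+Rr)/2
for n,q in(('W',W),('D',D)): print(n,(q-F)@ex,(q-F)@ey)
p,T=tool();g=F+ex*((D-F)@ex-.075)+ey*((D-F)@ey);g[2]=.06
print('F',F,'g',g,'dp cm',(T.T@(g-p)*100).round(2)); st()
E
```

```text
L [0.5819705  0.01751337 0.018     ] R [ 0.61575693 -0.17950173  0.018     ] 0.19989114840270106 yaw 9.731084650068095 W [ 0.67119976 -0.06870686  0.018     ] D [ 0.53313037 -0.10625206  0.015     ]
W 0.07337212652593518 -0.00011600683738401864
D -0.06905675758270073 -0.013783948929324115
F [ 0.59886371 -0.08099418  0.018     ] g [ 0.45920948 -0.11892887  0.06      ] dp cm [ 37.18 -35.5   16.19]
{'time_s': 0.2, 'qpos': [66.928, 18.42, -4.016, 83.149, 1.296, 78.54, -3.261], 'tool_pos': [0.263, -0.594, 0.222], 'tool_rot': [-179.937, 0.005, 23.88], 'force': [0.693, 0.72, 0.45], 'grip_width': 0.087}
```

```bash
python3 -m jog '[{"dp":[2,-2,0],"twist":3,"fingers":0.5},{"dp":[6,-6,0],"twist":8,"fingers":0.5},{"dp":[10,-10,0],"twist":14,"fingers":0.5},{"dp":[14,-14,2],"twist":14,"fingers":0.5},{"dp":[18,-18,4],"twist":14,"fingers":0.5},{"dp":[22,-22,6],"twist":14,"fingers":0.5},{"dp":[25,-24,7],"twist":14,"fingers":0.5},{"dp":[26,-25,8],"twist":14,"fingers":0.5}]'
cat >> h.py <<'E'
Fp=np.array([.5989,-.0810,0]);ya=np.radians(9.8);EX=np.array([np.cos(ya),np.sin(ya),0]);EY=np.array([-np.sin(ya),np.cos(ya),0])
def cf():
    o=env.get_obs();p=np.array(o['tool_pos']);f=np.array(o['force']);d=p-Fp
    print('counter-frame tcp mm',np.round([d@EX*1e3,d@EY*1e3,p[2]*1e3],1),'F',np.round([f@EX,f@EY,f[2]],1),'rot',np.round(o['tool_rot'],1),'t',round(o['time_s'],2),'gw',round(o['grip_width'],3))
def go(x,y,z):
    p,T=tool(); g=Fp+EX*x/1e3+EY*y/1e3; g[2]=z/1e3; print('dp cm',(T.T@(g-p)*100).round(2))
E
python3 -c "
from h import *
cf();go(-145,-14,60)"
```

```text
time_s: 1.2
tool_pos: [0.4007, -0.2586, 0.1423]
tool_rot: [180.0, -0.0, 10.1]
force: [-0.4, -0.6, 1.1]
grip_width: 0.0434
grasp_force: 0.0
counter-frame tcp mm [-225.6 -141.3  142.3] F [-0.5 -0.5  1.1] rot [180.   -0.   10.1] t 1.2 gw 0.043
dp cm [  8.12 -12.69   8.23]
```

```bash
python3 -m jog '[{"dp":[3,-4,2]},{"dp":[6,-8.5,4]},{"dp":[8.2,-12.5,7]},{"dp":[8.2,-12.7,10]},{"dp":[8.2,-12.7,12]},{"dp":[8.2,-12.7,13.3]},{"dp":[8.2,-12.7,13.7]},{"dp":[8.2,-12.7,13.7]}]'; python3 -c "
from h import *
cf();c=cam('wrist');cv2.imwrite('pics/d.png',c['pixels'])"
```

```text
counter-frame tcp mm [-225.6 -141.3  142.3] F [-0.5 -0.5  1.1] rot [180.   -0.   10.1] t 1.2 gw 0.043validation failed for argument at $[0]...
```

View pics/d.png

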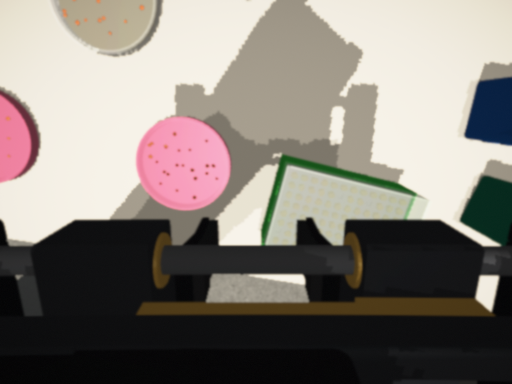

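The move was refused because every row needs all its keys, so this wrist view is from the old pose: target dish at (105,10), pink decoy at (183,163). I'll repeat it with all keys.

```bash
python3 -m jog '[{"dp":[3,-4,2],"twist":0,"fingers":0.5},{"dp":[6,-8.5,4],"twist":0,"fingers":0.5},{"dp":[8.2,-12.5,7],"twist":0,"fingers":0.5},{"dp":[8.2,-12.7,10],"twist":0,"fingers":0.5},{"dp":[8.2,-12.7,12],"twist":0,"fingers":0.5},{"dp":[8.2,-12.7,13.3],"twist":0,"fingers":0.5},{"dp":[8.2,-12.7,13.7],"twist":0,"fingers":0.5},{"dp":[8.2,-12.7,13.7],"twist":0,"fingers":0.5}]'; python3 -c "
from h import *
cf()"
```

```text
time_s: 2.25
tool_pos: [0.4589, -0.1221, 0.0059]
tool_rot: [180.0, -0.0, 9.8]
force: [-0.3, 0.3, 0.1]
grip_width: 0.0434
grasp_force: 0.0
counter-frame tcp mm [-144.9  -16.6    5.9] F [-0.3  0.4  0.1] rot [180.   -0.    9.8] t 2.25 gw 0.043
```

```bash
python3 -m jog '[{"dp":[1.2,-0.26,0],"twist":0,"fingers":0.5},{"dp":[2.3,-0.26,0],"twist":0,"fingers":0.5},{"dp":[2.7,-0.26,0],"twist":0,"fingers":0.5},{"dp":[3.1,-0.5,0],"twist":0,"fingers":0.5},{"dp":[3.6,-0.8,0],"twist":0,"fingers":0.5},{"dp":[4.1,-1.2,0],"twist":0,"fingers":0.5},{"dp":[4.6,-1.6,0],"twist":0,"fingers":0.5},{"dp":[4.6,-1.6,0],"twist":0,"fingers":0.5}]'
python3 - <<'E'
from h import *
cf()
a=cam('top');p=a['pixels']
cv2.imwrite('pics/e.png',cv2.resize(p[120:240,220:380],(800,600),interpolation=cv2.INTER_CUBIC))
E
```

```text
time_s: 3.25
tool_pos: [0.5016, -0.0969, 0.0056]
tool_rot: [-180.0, -0.0, 9.9]
force: [-0.3, 0.6, 0.3]
grip_width: 0.0435
grasp_force: 0.0
counter-frame tcp mm [-98.6   0.8   5.6] F [-0.2  0.7  0.3] rot [-180.    -0.     9.9] t 3.25 gw 0.043
```

View pics/e.png

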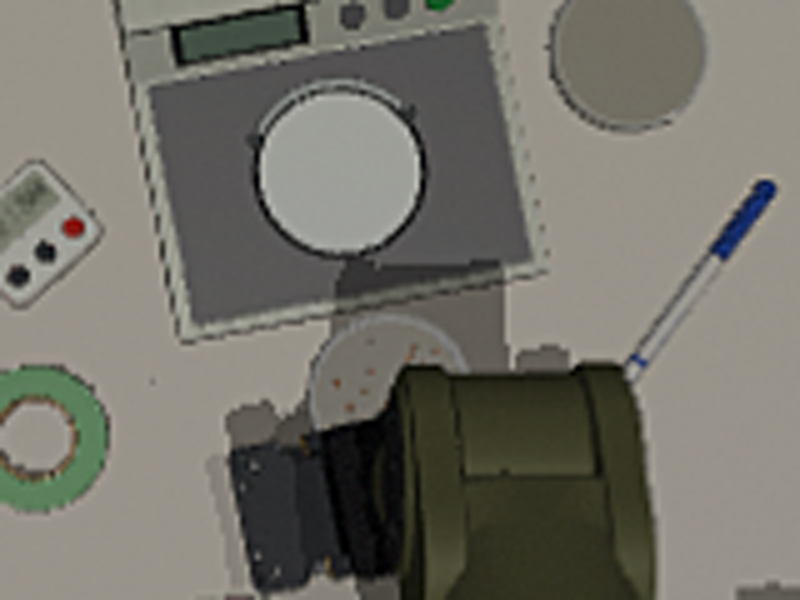

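The dish is nearly at the counter, with its front rim at crop (385,315) and about 4 mm of gap. I'll push on gently until there is force.

```bash
python3 -m jog '[{"dp":[0.3,0,0],"twist":0,"fingers":0.5},{"dp":[0.5,0,0],"twist":0,"fingers":0.5},{"dp":[0.6,0,0],"twist":0,"fingers":0.5},{"dp":[0.6,0,0],"twist":0,"fingers":0.5}]'; python3 -c "
from h import *
cf()"
```

```text
time_s: 3.8
tool_pos: [0.5072, -0.0967, 0.0055]
tool_rot: [180.0, -0.0, 9.9]
force: [0.9, -0.5, 0.1]
grip_width: 0.0435
grasp_force: 0.0
counter-frame tcp mm [-93.1   0.2   5.5] F [ 0.8 -0.6  0.1] rot [180.   -0.    9.9] t 3.8 gw 0.043
```

```bash
python3 -m jog '[{"dp":[0.1,0,0],"twist":0,"fingers":0.5},{"dp":[0.2,0,0],"twist":0,"fingers":0.5},{"dp":[0.2,0,0],"twist":0,"fingers":0.5}]'; python3 -c "
from h import *
cf()"; python3 -m jog '[{"dp":[0.1,0,0],"twist":0,"fingers":0.5},{"dp":[0.1,0,0],"twist":0,"fingers":0.5}]';python3 -c "
from h import *
cf()"
```

```text
time_s: 4.18
tool_pos: [0.5092, -0.0963, 0.0055]
tool_rot: [180.0, -0.0, 9.9]
force: [0.1, 0.4, 1.3]
grip_width: 0.0435
grasp_force: 0.0
counter-frame tcp mm [-91.    0.2   5.5] F [0.1 0.4 1.3] rot [180.   -0.    9.9] t 4.17 gw 0.044
time_s: 4.42
tool_pos: [0.5095, -0.0962, 0.0054]
tool_rot: [-180.0, 0.1, 9.9]
force: [-1.7, -0.4, 1.4]
grip_width: 0.0438
grasp_force: 0.9
counter-frame tcp mm [-90.7   0.2   5.4] F [-1.7 -0.1  1.4] rot [-1.8e+02  1.0e-01  9.9e+00] t 4.42 gw 0.044
```

```bash
python3 -m jog '[{"dp":[0.1,0,0],"twist":0,"fingers":0.5},{"dp":[0.2,0,0],"twist":0,"fingers":0.5},{"dp":[0.2,0,0],"twist":0,"fingers":0.5}]'; python3 -c "
from h import *
cf()"
```

```text
time_s: 4.8
tool_pos: [0.5099, -0.0962, 0.0051]
tool_rot: [-180.0, 0.3, 9.9]
force: [-6.8, -1.2, 4.4]
grip_width: 0.0439
grasp_force: 3.3
counter-frame tcp mm [-90.3   0.1   5.1] F [-6.9  0.   4.4] rot [-180.     0.3    9.9] t 4.8 gw 0.044
```

```bash
python3 -m jog '[{"dp":[0,0,-0.2],"twist":0,"fingers":0.5},{"dp":[0,0,-0.4],"twist":0,"fingers":0.5},{"dp":[0,0,-0.6],"twist":0,"fingers":0.5}]'; python3 -c "
from h import *
cf()"
```

```text
time_s: 5.18
tool_pos: [0.5099, -0.0961, 0.0106]
tool_rot: [-180.0, 0.2, 9.9]
force: [-5.7, -0.6, 0.1]
grip_width: 0.0435
grasp_force: 2.6
counter-frame tcp mm [-90.3   0.3  10.6] F [-5.8  0.3  0.1] rot [-180.     0.2    9.9] t 5.17 gw 0.043
```

```bash
python3 -m jog '[{"dp":[0,0,-0.2],"twist":0,"fingers":0.5},{"dp":[0,0,-0.4],"twist":0,"fingers":0.5},{"dp":[0,0,-0.6],"twist":0,"fingers":0.5}]'
python3 - <<'E'
from h import *
cf()
b=cam('scene');p=b['pixels']
cv2.imwrite('pics/f.png',np.hstack([cv2.resize(p[140:240,230:360],(520,400),interpolation=cv2.INTER_CUBIC),cv2.resize(cam('wrist')['pixels'],(280,400))]))
E
```

```text
time_s: 5.55
tool_pos: [0.5101, -0.0961, 0.0167]
tool_rot: [-180.0, 0.2, 9.9]
force: [-4.9, -0.3, -0.5]
grip_width: 0.0434
grasp_force: 2.4
counter-frame tcp mm [-90.1   0.3  16.7] F [-4.8  0.5 -0.5] rot [-180.     0.2    9.9] t 5.55 gw 0.043
```

View pics/f.png

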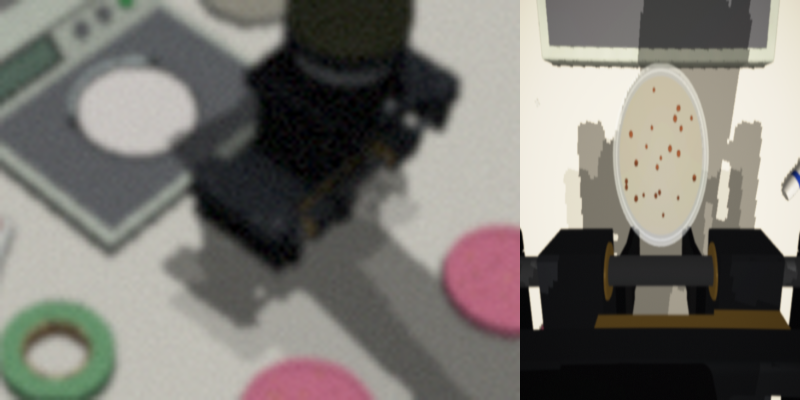

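The wrist view shows the dish held against the fingertips, with its front rim at the counter edge. I'll read its tilt from wrist depth.

```bash
cat >> h.py <<'E'
def tilt():
    c=cam('wrist');h=cv2.cvtColor(c['pixels'],cv2.COLOR_BGR2HSV);P=[]
    for v in range(40,260,4):
        for u in range(120,400,4):
            if c['depth'][v,u]>0:
                w=bydepth(c,u,v);d=w-Fp;x,y=d@EX*1e3,d@EY*1e3
                if -95<x<-8 and abs(y)<35 and w[2]>.010: P.append((x,y,w[2]*1e3))
    P=np.array(P)
    for x0 in range(-95,0,12):
        k=P[(P[:,0]>=x0)&(P[:,0]<x0+12)]
        if len(k): print(x0+6,len(k),'z',np.median(k[:,2]).round(1),'ymin/max',k[:,1].min().round(),k[:,1].max().round())
E
python3 -c "
from h import *
cf();tilt()"
```

```text
counter-frame tcp mm [-90.1   0.2  16.9] F [-5.3 -0.4  0.2] rot [-180.     0.2    9.9] t 5.65 gw 0.044
-89 26 z 27.8 ymin/max -21.0 22.0
-77 204 z 27.1 ymin/max -33.0 33.0
-65 194 z 25.3 ymin/max -35.0 35.0
-53 566 z 101.5 ymin/max -35.0 35.0
-41 202 z 21.8 ymin/max -34.0 34.0
-29 204 z 20.1 ymin/max -33.0 34.0
-17 206 z 18.6 ymin/max -35.0 33.0
-5 62 z 17.5 ymin/max -30.0 31.0
```

Tilted about 8° and rising; I'll follow the arc.

```bash
python3 -m jog '[{"dp":[0,0,-0.25],"twist":0,"fingers":0.5},{"dp":[0,0,-0.5],"twist":0,"fingers":0.5},{"dp":[0,0,-0.8],"twist":0,"fingers":0.5},{"dp":[0.05,0,-1.1],"twist":0,"fingers":0.5},{"dp":[0.1,0,-1.4],"twist":0,"fingers":0.5},{"dp":[0.15,0,-1.7],"twist":0,"fingers":0.5}]'; python3 -c "
from h import *
cf();tilt()"
```

```text
time_s: 6.45
tool_pos: [0.5129, -0.0957, 0.0346]
tool_rot: [180.0, 0.1, 9.9]
force: [-4.8, -0.7, 0.6]
grip_width: 0.0435
grasp_force: 2.2
counter-frame tcp mm [-87.2   0.2  34.6] F [-4.8  0.2  0.6] rot [1.8e+02 1.0e-01 9.9e+00] t 6.45 gw 0.044
-89 6 z 42.6 ymin/max -22.0 22.0
-77 176 z 45.3 ymin/max -33.0 33.0
-65 183 z 40.7 ymin/max -35.0 35.0
-53 552 z 119.5 ymin/max -35.0 35.0
-41 192 z 32.0 ymin/max -34.0 34.0
-29 191 z 27.3 ymin/max -34.0 34.0
-17 191 z 22.7 ymin/max -34.0 34.0
-5 28 z 19.9 ymin/max -29.0 30.0
```

```bash
python3 -m jog '[{"dp":[0.05,0,-0.3],"twist":0,"fingers":0.5},{"dp":[0.15,0,-0.7],"twist":0,"fingers":0.5},{"dp":[0.3,0,-1.1],"twist":0,"fingers":0.5},{"dp":[0.5,0,-1.5],"twist":0,"fingers":0.5},{"dp":[0.75,0,-1.9],"twist":0,"fingers":0.5}]'; python3 -c "
from h import *
cf();tilt()"
```

```text
time_s: 7.12
tool_pos: [0.521, -0.0943, 0.054]
tool_rot: [180.0, 0.0, 9.9]
force: [-4.1, -0.9, 2.6]
grip_width: 0.0435
grasp_force: 2.5
counter-frame tcp mm [-79.    0.1  54. ] F [-4.2 -0.1  2.6] rot [180.    0.    9.9] t 7.12 gw 0.043
-89 1 z 56.3 ymin/max -22.0 -22.0
-77 25 z 61.1 ymin/max -22.0 22.0
-65 235 z 62.2 ymin/max -33.0 34.0
-53 256 z 55.2 ymin/max -34.0 34.0
-41 487 z 137.0 ymin/max -35.0 35.0
-29 176 z 36.9 ymin/max -34.0 34.0
-17 152 z 28.9 ymin/max -35.0 35.0
-5 28 z 24.0 ymin/max -32.0 33.0
```

```bash
python3 -m jog '[{"dp":[0.25,0,-0.3],"twist":0,"fingers":0.5},{"dp":[0.5,0,-0.6],"twist":0,"fingers":0.5},{"dp":[0.75,0,-0.9],"twist":0,"fingers":0.5}]'; python3 -c "
from h import *
cf();tilt()"
```

```text
time_s: 7.55
tool_pos: [0.5296, -0.0927, 0.0633]
tool_rot: [180.0, -0.1, 9.9]
force: [-1.9, 0.4, 1.7]
grip_width: 0.0434
grasp_force: 1.1
counter-frame tcp mm [-70.3   0.2  63.3] F [-1.8  0.7  1.7] rot [ 1.8e+02 -1.0e-01  9.9e+00] t 7.55 gw 0.043
-77 2 z 64.8 ymin/max -22.0 -21.0
-65 137 z 74.6 ymin/max -33.0 33.0
-53 193 z 65.3 ymin/max -34.0 35.0
-41 380 z 142.8 ymin/max -35.0 34.0
-29 341 z 48.7 ymin/max -35.0 35.0
-17 139 z 31.4 ymin/max -34.0 34.0
-5 54 z 23.0 ymin/max -34.0 35.0
```

```bash
python3 -m jog '[{"dp":[0.35,0,-0.2],"twist":0,"fingers":0.5},{"dp":[0.7,0,-0.5],"twist":0,"fingers":0.5},{"dp":[1.05,0,-0.75],"twist":0,"fingers":0.5}]'; python3 -c "
from h import *
cf();tilt()"
```

```text
time_s: 7.98
tool_pos: [0.5389, -0.0912, 0.0704]
tool_rot: [180.0, 0.0, 9.9]
force: [-3.4, -0.7, 4.2]
grip_width: 0.0435
grasp_force: 2.6
counter-frame tcp mm [-60.9   0.2  70.4] F [-3.5 -0.1  4.2] rot [180.    0.    9.9] t 7.97 gw 0.043
-65 4 z 72.6 ymin/max -22.0 22.0
-53 183 z 79.1 ymin/max -33.0 34.0
-41 208 z 68.2 ymin/max -33.0 35.0
-29 516 z 155.5 ymin/max -35.0 35.0
-17 183 z 37.9 ymin/max -35.0 35.0
-5 26 z 25.7 ymin/max -33.0 33.0
```

```bash
python3 -m jog '[{"dp":[0.4,0,-0.25],"twist":0,"fingers":0.5},{"dp":[0.8,0,-0.46],"twist":0,"fingers":0.5},{"dp":[1.2,0,-0.64],"twist":0,"fingers":0.5}]'; python3 -c "
from h import *
cf();tilt()"
```

```text
time_s: 8.4
tool_pos: [0.5512, -0.0891, 0.0771]
tool_rot: [180.0, -0.1, 9.9]
force: [-3.4, -1.2, 6.3]
grip_width: 0.0437
grasp_force: 3.3
counter-frame tcp mm [-48.4   0.1  77.1] F [-3.5 -0.6  6.3] rot [ 1.8e+02 -1.0e-01  9.9e+00] t 8.4 gw 0.044
-53 4 z 79.3 ymin/max -22.0 22.0
-41 173 z 85.4 ymin/max -34.0 34.0
-29 224 z 73.6 ymin/max -34.0 35.0
-17 451 z 161.8 ymin/max -35.0 35.0
-5 129 z 160.5 ymin/max -35.0 35.0
```

```bash
python3 -m jog '[{"dp":[0.4,0,-0.22],"twist":0,"fingers":0.5},{"dp":[0.8,0,-0.4],"twist":0,"fingers":0.5},{"dp":[1.2,0,-0.54],"twist":0,"fingers":0.5}]'; python3 -c "
from h import *
cf();tilt()"
```

```text
time_s: 8.82
tool_pos: [0.5632, -0.0868, 0.082]
tool_rot: [180.0, -0.1, 9.9]
force: [-0.4, 0.2, 1.5]
grip_width: 0.0437
grasp_force: 1.0
counter-frame tcp mm [-36.2   0.3  82. ] F [-0.4  0.3  1.5] rot [ 1.8e+02 -1.0e-01  9.9e+00] t 8.82 gw 0.044
-41 4 z 84.3 ymin/max -22.0 22.0
-29 182 z 88.8 ymin/max -34.0 34.0
-17 249 z 74.7 ymin/max -35.0 35.0
-5 60 z 47.6 ymin/max -34.0 34.0
```

```bash
python3 -m jog '[{"dp":[0.35,0,-0.03],"twist":0,"fingers":0.5},{"dp":[0.7,0,-0.1],"twist":0,"fingers":0.5}]'; python3 -c "
from h import *
cf();tilt()"
```

```text
time_s: 9.12
tool_pos: [0.5696, -0.0858, 0.0829]
tool_rot: [180.0, -0.0, 9.9]
force: [-0.7, 0.2, 2.4]
grip_width: 0.0436
grasp_force: 1.3
counter-frame tcp mm [-29.7   0.3  82.9] F [-0.6  0.3  2.4] rot [180.   -0.    9.9] t 9.12 gw 0.044
-29 45 z 86.5 ymin/max -22.0 22.0
-17 266 z 87.6 ymin/max -34.0 34.0
-5 87 z 65.3 ymin/max -34.0 34.0
```

```bash
python3 -m jog '[{"dp":[0.4,0,-0.03],"twist":0,"fingers":0.5},{"dp":[0.8,0,-0.06],"twist":0,"fingers":0.5},{"dp":[1.1,0,-0.06],"twist":0,"fingers":0.5}]'; python3 -c "
from h import *
cf();tilt()
c=cam('wrist');cv2.imwrite('pics/g.png',c['pixels'])"
```

```text
time_s: 9.55
tool_pos: [0.5805, -0.0838, 0.0836]
tool_rot: [180.0, -0.0, 9.9]
force: [-0.8, -0.3, 3.6]
grip_width: 0.0434
grasp_force: 1.7
counter-frame tcp mm [-18.6   0.3  83.6] F [-0.8 -0.2  3.6] rot [180.   -0.    9.9] t 9.55 gw 0.043
-29 1 z 85.8 ymin/max -21.0 -21.0
-17 52 z 87.7 ymin/max -34.0 22.0
-5 74 z 90.8 ymin/max -34.0 34.0
```

View pics/g.png

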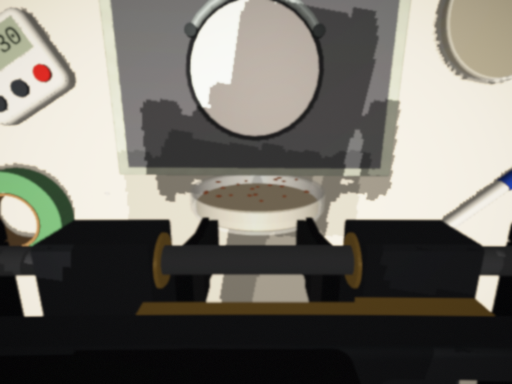

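The dish stands nearly vertical, with its face foreshortened at (258,195), against the counter edge. I'll lift the fingers off, go behind it and lower them.

```bash
python3 -m jog '[{"dp":[0.1,0,-0.3],"twist":0,"fingers":0.5},{"dp":[0.1,0,-1.2],"twist":0,"fingers":0.5},{"dp":[-1,0,-1.5],"twist":0,"fingers":0.5},{"dp":[-3,0,-1.3],"twist":0,"fingers":0.5},{"dp":[-3.2,0,0],"twist":0,"fingers":0.5},{"dp":[-3.2,0,1.4],"twist":0,"fingers":0.5},{"dp":[-3.2,0,1.4],"twist":0,"fingers":0.5}]'; python3 -c "
from h import *
cf();tilt()"
```

```text
time_s: 10.52
tool_pos: [0.5475, -0.0891, 0.0676]
tool_rot: [-179.9, 0.2, 9.9]
force: [-0.6, 0.4, -0.1]
grip_width: 0.0438
grasp_force: 0.0
counter-frame tcp mm [-52.1   0.8  67.6] F [-0.5  0.5 -0.1] rot [-179.9    0.2    9.9] t 10.53 gw 0.044
-53 8 z 80.7 ymin/max -21.0 23.0
-41 84 z 90.5 ymin/max -32.0 34.0
-17 399 z 154.1 ymin/max -35.0 35.0
-5 35 z 84.3 ymin/max -34.0 33.0
```

```bash
python3 -c "
from h import *
c=cam('wrist');b=cam('scene')['pixels'];cv2.imwrite('pics/h.png',np.hstack([cv2.resize(c['pixels'],(400,300)),cv2.resize(b[140:240,230:360],(390,300),interpolation=cv2.INTER_CUBIC)]))"
```

```text
(no output)
```

View pics/h.png

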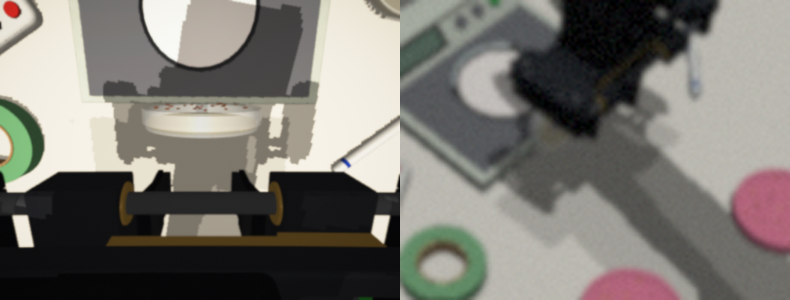

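The dish stands upright at the counter edge (left picture (200,120)), with the fingers behind it. Now I'll push it over slowly.

```bash
python3 -m jog '[{"dp":[0.6,0,0],"twist":0,"fingers":0.5},{"dp":[1.4,0,0],"twist":0,"fingers":0.5},{"dp":[2.2,0,0],"twist":0,"fingers":0.5},{"dp":[2.8,0,0],"twist":0,"fingers":0.5},{"dp":[3.1,0,0],"twist":0,"fingers":0.5}]'; python3 -c "
from h import *
cf();tilt()";  python3 -m jog '[{"dp":[0.3,0,0],"twist":0,"fingers":0.5},{"dp":[0.6,0,0],"twist":0,"fingers":0.5},{"dp":[0.8,0,0],"twist":0,"fingers":0.5}]'; python3 -c "
from h import *
cf();tilt()"
```

```text
time_s: 11.3
tool_pos: [0.5795, -0.0839, 0.0693]
tool_rot: [-180.0, 0.0, 9.9]
force: [0.8, 0.5, 0.1]
grip_width: 0.0438
grasp_force: 0.0
counter-frame tcp mm [-19.7   0.4  69.3] F [0.9 0.4 0.1] rot [-180.     0.     9.9] t 11.3 gw 0.044
-29 1 z 72.6 ymin/max -21.0 -21.0
-17 14 z 84.2 ymin/max -22.0 24.0
-5 69 z 93.2 ymin/max -33.0 33.0
time_s: 11.72
tool_pos: [0.587, -0.0828, 0.0695]
tool_rot: [180.0, -0.0, 9.9]
force: [0.7, -1.2, -0.2]
grip_width: 0.0434
grasp_force: 0.0
counter-frame tcp mm [-12.    0.3  69.5] F [ 0.5 -1.2 -0.2] rot [180.   -0.    9.9] t 11.72 gw 0.043
-17 3 z 71.4 ymin/max -21.0 -21.0
-5 3 z 84.9 ymin/max -21.0 22.0
```

```bash
sed -i 's/-95<x<-8 and/-95<x<100 and/;s/range(-95,0,12)/range(-95,100,12)/;s/range(40,260,4)/range(0,220,4)/' h.py; python3 -m jog '[{"dp":[0.3,0,0],"twist":0,"fingers":0.5},{"dp":[0.5,0,0],"twist":0,"fingers":0.5}]'; python3 -c "
from h import *
cf();tilt()"
```

```text
time_s: 12.02
tool_pos: [0.592, -0.0819, 0.0695]
tool_rot: [180.0, -0.0, 9.9]
force: [-0.5, 0.3, -0.6]
grip_width: 0.0435
grasp_force: 0.0
counter-frame tcp mm [-6.9  0.3 69.5] F [-0.4  0.3 -0.6] rot [180.   -0.    9.9] t 12.03 gw 0.044
7 97 z 80.5 ymin/max -34.0 34.0
19 296 z 78.3 ymin/max -35.0 33.0
31 104 z 19.2 ymin/max -35.0 35.0
43 104 z 19.6 ymin/max -34.0 34.0
55 130 z 19.8 ymin/max -34.0 34.0
67 130 z 19.5 ymin/max -33.0 33.0
79 118 z 19.7 ymin/max -35.0 33.0
91 150 z 19.5 ymin/max -35.0 35.0
103 30 z 19.7 ymin/max -34.0 34.0
```

```bash
python3 -m jog '[{"dp":[0.2,0,0],"twist":0,"fingers":0.5},{"dp":[0.4,0,0],"twist":0,"fingers":0.5},{"dp":[0.6,0,0],"twist":0,"fingers":0.5}]'; python3 -c "
from h import *
cf();tilt()"
```

```text
time_s: 12.45
tool_pos: [0.5979, -0.0808, 0.0694]
tool_rot: [180.0, -0.0, 9.9]
force: [-0.1, 0.2, -0.1]
grip_width: 0.0435
grasp_force: 0.0
counter-frame tcp mm [-1.   0.3 69.4] F [-0.1  0.2 -0.1] rot [180.   -0.    9.9] t 12.45 gw 0.043
-5 51 z 33.2 ymin/max -34.0 34.0
7 104 z 34.4 ymin/max -34.0 34.0
19 103 z 35.8 ymin/max -33.0 33.0
31 137 z 37.4 ymin/max -35.0 35.0
43 114 z 38.5 ymin/max -35.0 35.0
55 146 z 20.1 ymin/max -34.0 34.0
67 104 z 19.5 ymin/max -34.0 34.0
79 130 z 19.8 ymin/max -33.0 33.0
91 137 z 19.6 ymin/max -35.0 35.0
103 28 z 19.5 ymin/max -34.0 35.0
```

The dish is going down, but it slid back and its centre may be close to the edge, so it could tip back off. I'll bring the fingertips down over its front half as a guard.

```bash
python3 -m jog '[{"dp":[1.8,0,2.6],"twist":0,"fingers":0.5},{"dp":[2,0,3.4],"twist":0,"fingers":0.5}]'; python3 -c "
from h import *
cf();tilt()
c=cam('wrist');b=cam('scene')['pixels'];cv2.imwrite('pics/i.png',np.hstack([cv2.resize(c['pixels'],(400,300)),cv2.resize(b[140:240,230:360],(390,300),interpolation=cv2.INTER_CUBIC)]))"
```

```text
time_s: 12.75
tool_pos: [0.6171, -0.0769, 0.034]
tool_rot: [-179.9, 0.1, 9.9]
force: [-0.6, -0.3, 0.7]
grip_width: 0.0438
grasp_force: 0.0
counter-frame tcp mm [18.6  0.9 34. ] F [-0.6 -0.2  0.7] rot [-1.799e+02  1.000e-01  9.900e+00] t 12.75 gw 0.044
31 120 z 33.7 ymin/max -34.0 33.0
43 158 z 33.6 ymin/max -34.0 35.0
55 172 z 20.4 ymin/max -33.0 35.0
67 182 z 19.6 ymin/max -35.0 34.0
79 155 z 19.6 ymin/max -34.0 34.0
91 189 z 19.7 ymin/max -34.0 35.0
103 32 z 19.7 ymin/max -33.0 34.0
```

View pics/i.png

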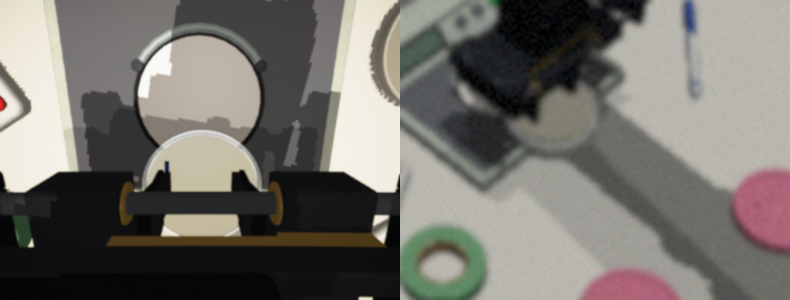

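The dish lies flat, upside down (blue stroke at (167,170)), with its front rim near x = 50 mm, so its centre is barely past the edge. I'll test its stability by raising the guard a little.

```bash
python3 -m jog '[{"dp":[0,0,-0.3],"twist":0,"fingers":0.5},{"dp":[0,0,-0.6],"twist":0,"fingers":0.5},{"dp":[0,0,-0.6],"twist":0,"fingers":0.5}]'
python3 - <<'E'
from h import *
cf();tilt()
c=cam('wrist')
for y in (-20,-10,0,10,20):
    pr=[]
    for v in range(60,240):
      for u in (256,):
        pass
P=[]
for v in range(60,230,1):
  for u in range(150,360,3):
    if c['depth'][v,u]>0:
      w=bydepth(c,u,v);d=w-Fp;P.append((d@EX*1e3,d@EY*1e3,w[2]*1e3))
P=np.array(P);k=P[(P[:,2]>29)&(P[:,2]<42)&(P[:,0]>25)]
# arc fit of the front rim from max x by y-bin
q=[]
for y in range(-34,35,4):
    s=k[abs(k[:,1]-y)<2]
    if len(s): q.append((s[:,0].max(),y))
q=np.array(q);A=np.c_[2*q,np.ones(len(q))];s=np.linalg.lstsq(A,(q**2).sum(1),rcond=None)[0]
print('fit centre',s[:2],'r',np.sqrt(s[2]+s[0]**2+s[1]**2)); print('front at y0',q[abs(q[:,1])<4,0])
E
```

```text
time_s: 13.28
tool_pos: [0.6179, -0.0776, 0.0423]
tool_rot: [180.0, -0.1, 9.9]
force: [0.2, -0.1, -0.6]
grip_width: 0.0432
grasp_force: 0.0
counter-frame tcp mm [19.3  0.1 42.3] F [ 0.2 -0.1 -0.6] rot [ 1.8e+02 -1.0e-01  9.9e+00] t 13.28 gw 0.043
31 119 z 33.7 ymin/max -34.0 34.0
43 159 z 33.6 ymin/max -35.0 34.0
55 179 z 20.4 ymin/max -33.0 35.0
67 149 z 19.6 ymin/max -35.0 35.0
79 148 z 19.6 ymin/max -35.0 34.0
91 150 z 19.6 ymin/max -34.0 34.0
103 60 z 19.7 ymin/max -33.0 33.0
fit centre [10.54482789  0.17097952] r 46.631271735024676
front at y0 [57.06363372 57.0421012 ]
```

```bash
python3 -m jog '[{"dp":[0,0,-1.5],"twist":0,"fingers":0.5},{"dp":[-2,0,-2],"twist":0,"fingers":0.5},{"dp":[-5,0,-2],"twist":0,"fingers":0.5},{"dp":[-8,0,-2],"twist":0,"fingers":0.5},{"dp":[-8.5,0,-1],"twist":0,"fingers":0.5},{"dp":[-8.5,0,1],"twist":0,"fingers":0.5},{"dp":[-8.5,0,1.9],"twist":0,"fingers":0.5},{"dp":[-8.5,0,1.9],"twist":0,"fingers":0.5}]'; python3 -c "
from h import *
cf();tilt()"
```

```text
time_s: 14.38
tool_pos: [0.5338, -0.0916, 0.0219]
tool_rot: [-180.0, 0.0, 9.9]
force: [0.7, -0.2, 0.1]
grip_width: 0.0438
grasp_force: 0.0
counter-frame tcp mm [-65.9   0.7  21.9] F [ 0.6 -0.3  0.1] rot [-180.     0.     9.9] t 14.38 gw 0.044
-29 74 z 33.5 ymin/max -21.0 26.0
-17 202 z 33.7 ymin/max -34.0 35.0
-5 220 z 33.8 ymin/max -35.0 34.0
7 260 z 33.8 ymin/max -34.0 35.0
19 269 z 33.8 ymin/max -35.0 35.0
31 273 z 33.7 ymin/max -35.0 34.0
43 276 z 33.6 ymin/max -35.0 34.0
55 24 z 19.6 ymin/max -34.0 34.0
```

```bash
python3 -m jog '[{"dp":[1,0.05,-0.15],"twist":0,"fingers":0.5},{"dp":[2,0.05,-0.15],"twist":0,"fingers":0.5},{"dp":[2.6,0.05,-0.15],"twist":0,"fingers":0.5},{"dp":[3.1,0.05,-0.15],"twist":0,"fingers":0.5},{"dp":[3.6,0.05,-0.15],"twist":0,"fingers":0.5},{"dp":[4.1,0.05,-0.15],"twist":0,"fingers":0.5},{"dp":[4.6,0.05,-0.15],"twist":0,"fingers":0.5},{"dp":[5.1,0.05,-0.15],"twist":0,"fingers":0.5}]'; python3 -c "
from h import *
cf()"; python3 -m jog '[{"dp":[0.5,0,0],"twist":0,"fingers":0.5},{"dp":[1,0,0],"twist":0,"fingers":0.5},{"dp":[1.5,0,0],"twist":0,"fingers":0.5},{"dp":[2,0,0],"twist":0,"fingers":0.5},{"dp":[2.5,0,0],"twist":0,"fingers":0.5},{"dp":[2.9,0,0],"twist":0,"fingers":0.5},{"dp":[3.1,0,0],"twist":0,"fingers":0.5},{"dp":[3.1,0,0],"twist":0,"fingers":0.5}]'; python3 -c "
from h import *
cf();tilt()"
```

```text
time_s: 15.42
tool_pos: [0.5843, -0.0837, 0.0239]
tool_rot: [180.0, 0.0, 9.9]
force: [-0.7, -0.3, -0.2]
grip_width: 0.0435
grasp_force: 0.1
counter-frame tcp mm [-14.8  -0.2  23.9] F [-0.8 -0.1 -0.2] rot [180.    0.    9.9] t 15.43 gw 0.043
time_s: 16.42
tool_pos: [0.6147, -0.0784, 0.0239]
tool_rot: [180.0, -0.0, 9.9]
force: [0.8, -0.1, 0.3]
grip_width: 0.0439
grasp_force: 0.0
counter-frame tcp mm [16.  -0.1 23.9] F [ 0.7 -0.3  0.3] rot [180.   -0.    9.9] t 16.43 gw 0.044
31 93 z 33.6 ymin/max -34.0 35.0
43 199 z 33.7 ymin/max -35.0 34.0
55 203 z 33.7 ymin/max -34.0 35.0
67 215 z 33.7 ymin/max -35.0 35.0
79 213 z 33.7 ymin/max -34.0 34.0
91 243 z 33.7 ymin/max -34.0 34.0
103 45 z 33.5 ymin/max -34.0 34.0
```

```bash
python3 -m jog '[{"dp":[0.4,0,0],"twist":0,"fingers":0.5},{"dp":[0.7,0,0],"twist":0,"fingers":0.5},{"dp":[0.85,0,0],"twist":0,"fingers":0.5},{"dp":[0.95,0,0],"twist":0,"fingers":0.5},{"dp":[0.95,0,0],"twist":0,"fingers":0.5}]'; python3 -c "
from h import *
cf()"; python3 -m jog '[{"dp":[0.1,0,0],"twist":0,"fingers":0.5},{"dp":[0.15,0,0],"twist":0,"fingers":0.5},{"dp":[0.15,0,0],"twist":0,"fingers":0.5}]'; python3 -c "
from h import *
cf()"
```

```text
time_s: 17.1
tool_pos: [0.624, -0.0768, 0.0239]
tool_rot: [180.0, 0.0, 9.9]
force: [0.1, 0.1, 1.1]
grip_width: 0.0434
grasp_force: 0.0
counter-frame tcp mm [25.4 -0.1 23.9] F [0.1 0.  1.1] rot [180.    0.    9.9] t 17.1 gw 0.043
time_s: 17.48
tool_pos: [0.6247, -0.0766, 0.0238]
tool_rot: [-180.0, 0.1, 9.9]
force: [-3.0, 0.1, 2.1]
grip_width: 0.0436
grasp_force: 1.5
counter-frame tcp mm [26.1 -0.  23.8] F [-2.9  0.6  2.1] rot [-1.8e+02  1.0e-01  9.9e+00] t 17.48 gw 0.044
```

```bash
python3 -m jog '[{"dp":[0.08,0,0],"twist":0,"fingers":0.5},{"dp":[0.08,0,0],"twist":0,"fingers":0.5}]'; python3 -c "
from h import *
cf()";  python3 -m jog '[{"dp":[-0.4,0,0],"twist":0,"fingers":0.5},{"dp":[-1.5,0,0],"twist":0,"fingers":0.5},{"dp":[-4,0,0],"twist":0,"fingers":0.5},{"dp":[-6,0,-2],"twist":0,"fingers":0.5},{"dp":[-9,0,-6],"twist":0,"fingers":0.5},{"dp":[-12,0,-12],"twist":0,"fingers":0.5},{"dp":[-14,0,-15],"twist":0,"fingers":0.5},{"dp":[-14,0,-15],"twist":0,"fingers":0.5}]'
python3 - <<'E'
from h import *
cf()
a=cam('top');p=a['pixels']
cv2.imwrite('pics/j.png',np.hstack([cv2.resize(p[100:220,200:380],(450,300),interpolation=cv2.INTER_CUBIC),cv2.resize(cam('wrist')['pixels'],(350,300))]))
# fit dish top by height
P=[]
for v in range(110,200):
  for u in range(240,340):
    w=bydepth(a,u,v);d=w-Fp;x,y=d@EX*1e3,d@EY*1e3
    if 29<w[2]*1e3<40 and 15<x<135 and abs(y)<60:P.append((x,y,w[2]*1e3))
P=np.array(P,np.float32);print(len(P),cv2.minEnclosingCircle(P[:,:2]),P.mean(0)); A=np.c_[P[:,:2],np.ones(len(P))];print('slope',np.linalg.lstsq(A,P[:,2],rcond=None)[0])
E
```

```text
time_s: 17.73
tool_pos: [0.6249, -0.0765, 0.0236]
tool_rot: [-180.0, 0.2, 9.9]
force: [-5.5, 0.9, 2.6]
grip_width: 0.0435
grasp_force: 2.5
counter-frame tcp mm [26.4  0.  23.6] F [-5.3  1.8  2.6] rot [-180.     0.2    9.9] t 17.73 gw 0.043
time_s: 18.73
tool_pos: [0.4892, -0.1018, 0.1773]
tool_rot: [179.7, -0.3, 9.8]
force: [0.0, -0.1, -0.1]
grip_width: 0.0434
grasp_force: 0.0
counter-frame tcp mm [-111.6   -1.8  177.3] F [-0.  -0.1 -0.1] rot [179.7  -0.3   9.8] t 18.73 gw 0.043Traceback (most recent call last):
  File "<stdin>", line 11, in <module>
cv2.error: OpenCV(4.12.0) /io/opencv/modules/imgproc/src/shapedescr.cpp:201: error: (-215:Assertion failed) count >= 0 && (depth == CV_32F || depth == CV_32S) in function 'minEnclosingCircle'
```

View pics/j.png

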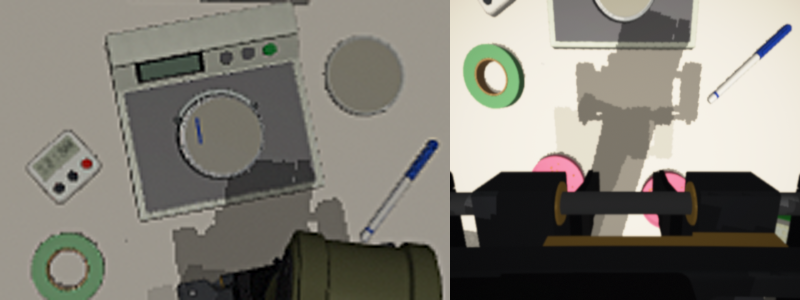

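The dish lies upside down (blue stroke at (198,130)) over the window against the stop, and the other things haven't moved. One numeric check before handing in.

Run:
```python
from h import *
a=cam('top');P=[]
for v in range(110,200):
  for u in range(240,340):
    w=bydepth(a,u,v);d=w-Fp;x,y=d@EX*1e3,d@EY*1e3
    if 29<w[2]*1e3<40 and 25<x<122 and abs(y)<60:P.append((x,y,w[2]*1e3))
P=np.array(P,np.float32);print(len(P),cv2.minEnclosingCircle(P[:,:2].copy()),P.mean(0)); A=np.c_[P[:,:2],np.ones(len(P))];print('slope',np.linalg.lstsq(A,P[:,2],rcond=None)[0])
```

```text
811 ((72.0773696899414, -0.9724493622779846), 44.902286529541016) [72.251114 -1.003043 34.011684]
slope [-1.06491594e-03 -2.81628677e-04  3.40883365e+01]
```

The measured centre is 72 mm behind the edge, against 74 expected. The two-finger cup may have held it sideways against one end of the stop, so I'll push once more with the fingers closed, which lets it self-centre.

```bash
python3 -m jog '[{"dp":[0,0,0],"twist":0,"fingers":0},{"dp":[4,0,4],"twist":0,"fingers":0},{"dp":[8,0,9],"twist":0,"fingers":0},{"dp":[9,0,12],"twist":0,"fingers":0},{"dp":[9,0,12],"twist":0,"fingers":0}]' 10
python3 - <<'E'
from h import *
cf();go(5,-1,24)
a=cam('top');p=a['pixels'];c=cam('wrist')
cv2.imwrite('pics/k.png',cv2.resize(c['pixels'],(800,600)))
E
```

```text
time_s: 19.5
tool_pos: [0.5746, -0.0835, 0.0496]
tool_rot: [-179.7, 0.4, 10.0]
force: [-1.0, -0.2, 0.3]
grip_width: 0.0037
grasp_force: 0.0
counter-frame tcp mm [-24.3   1.6  49.6] F [-1.1 -0.   0.3] rot [-179.7    0.4   10. ] t 19.5 gw 0.004
dp cm [2.93 0.27 2.56]
```

View pics/k.png

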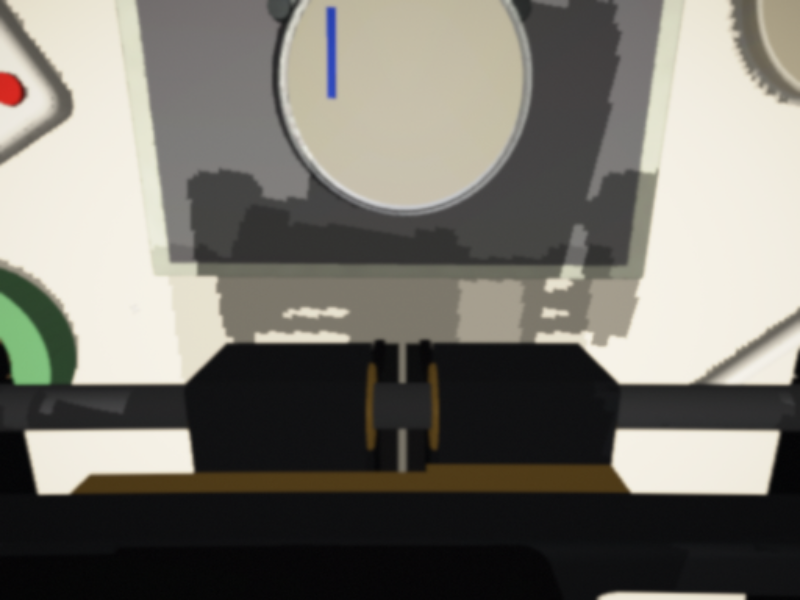

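A dark crescent of window shows at the left of the dish (around (285,80)), so the dish sits 1–2 mm right of the nest. I'll push it home with the closed fingertips and a slight leftward drift.

```bash
python3 -m jog '[{"dp":[1.5,0.1,0.8],"twist":0,"fingers":0},{"dp":[2.9,0.2,2],"twist":0,"fingers":0},{"dp":[2.9,0.2,2.55],"twist":0,"fingers":0},{"dp":[2.9,0.2,2.55],"twist":0,"fingers":0},{"dp":[3.5,0.2,2.55],"twist":0,"fingers":0},{"dp":[4,0.2,2.55],"twist":0,"fingers":0},{"dp":[4.2,0.2,2.55],"twist":0,"fingers":0},{"dp":[4.3,0.2,2.55],"twist":0,"fingers":0}]'; python3 -c "
from h import *
cf()"
```

```text
time_s: 20.6
tool_pos: [0.6185, -0.0795, 0.0282]
tool_rot: [-180.0, 0.2, 9.9]
force: [-5.0, -0.5, 2.7]
grip_width: 0.0006
grasp_force: 2.6
counter-frame tcp mm [19.6 -1.9 28.2] F [-5.   0.3  2.7] rot [-180.     0.2    9.9] t 20.6 gw 0.001
```

```bash
python3 -m jog '[{"dp":[0,-0.1,0],"twist":0,"fingers":0},{"dp":[0,-0.2,0],"twist":0,"fingers":0},{"dp":[0.05,-0.3,0],"twist":0,"fingers":0},{"dp":[0.05,-0.4,0],"twist":0,"fingers":0}]'; python3 -c "
from h import *
cf()"; python3 -m jog '[{"dp":[0.05,-0.1,0],"twist":0,"fingers":0},{"dp":[0.1,-0.2,0],"twist":0,"fingers":0},{"dp":[0.1,-0.2,0],"twist":0,"fingers":0}]'; python3 -c "
from h import *
cf()"
```

```text
time_s: 21.1
tool_pos: [0.6197, -0.0753, 0.0283]
tool_rot: [-180.0, -0.0, 9.9]
force: [-2.2, -0.1, 0.6]
grip_width: 0.0004
grasp_force: 0.9
counter-frame tcp mm [21.5  2.1 28.3] F [-2.1  0.2  0.6] rot [-180.    -0.     9.9] t 21.1 gw 0.0
time_s: 21.48
tool_pos: [0.6198, -0.0739, 0.0283]
tool_rot: [180.0, 0.0, 9.9]
force: [-3.4, -1.2, -0.1]
grip_width: 0.0006
grasp_force: 1.7
counter-frame tcp mm [21.8  3.4 28.3] F [-3.6 -0.6 -0.1] rot [180.    0.    9.9] t 21.48 gw 0.001
```

```bash
python3 -m jog '[{"dp":[-0.3,0,0],"twist":0,"fingers":0},{"dp":[-0.6,0.15,0],"twist":0,"fingers":0},{"dp":[-0.3,0.2,0],"twist":0,"fingers":0},{"dp":[0,0.2,0],"twist":0,"fingers":0},{"dp":[0.1,0.2,0],"twist":0,"fingers":0},{"dp":[0.15,0.2,0],"twist":0,"fingers":0},{"dp":[0.15,0.2,0],"twist":0,"fingers":0}]'; python3 -c "
from h import *
cf()"; python3 -m jog '[{"dp":[-0.4,0,0],"twist":0,"fingers":0},{"dp":[-1.5,0,0],"twist":0,"fingers":0},{"dp":[-4,0,0],"twist":0,"fingers":0},{"dp":[-6,0,-2],"twist":0,"fingers":0},{"dp":[-9,0,-6],"twist":0,"fingers":0},{"dp":[-12,0,-11],"twist":0,"fingers":0},{"dp":[-13,0,-12],"twist":0,"fingers":0},{"dp":[-13,0,-12],"twist":0,"fingers":0}]'
python3 - <<'E'
from h import *
cf()
a=cam('top');P=[]
for v in range(110,200):
  for u in range(240,340):
    w=bydepth(a,u,v);d=w-Fp;x,y=d@EX*1e3,d@EY*1e3
    if 29<w[2]*1e3<40 and 25<x<122 and abs(y)<60:P.append((x,y,w[2]*1e3))
P=np.array(P,np.float32);print(len(P),cv2.minEnclosingCircle(P[:,:2].copy()),P.mean(0)); A=np.c_[P[:,:2],np.ones(len(P))];print('slope',np.linalg.lstsq(A,P[:,2],rcond=None)[0])
E
```

```text
time_s: 22.35
tool_pos: [0.6202, -0.0757, 0.0282]
tool_rot: [180.0, 0.2, 9.9]
force: [-6.0, -1.5, 4.6]
grip_width: 0.0009
grasp_force: 3.2
counter-frame tcp mm [21.9  1.6 28.2] F [-6.2 -0.4  4.6] rot [180.    0.2   9.9] t 22.35 gw 0.001
time_s: 23.35
tool_pos: [0.4939, -0.0979, 0.149]
tool_rot: [179.9, -0.1, 9.8]
force: [0.1, 0.1, -0.7]
grip_width: 0.0008
grasp_force: 0.0
counter-frame tcp mm [-106.4    1.2  149. ] F [ 0.1  0.  -0.7] rot [ 1.799e+02 -1.000e-01  9.800e+00] t 23.35 gw 0.001
812 ((76.76140594482422, -0.16170762479305267), 47.16929244995117) [75.2266    1.341517 33.994114]
slope [-5.93892134e-03  5.51539292e-03  3.44334902e+01]
```

```bash
python3 -c "
from h import *
print(env.sign_off())"
```

```text
the job is handed in; nothing more can be done
None
```

The dish was tipped over at the counter's front edge and now lies flat, base up, against the curved stop; it was handed in at about 23 s, with pushing forces of about 8 N or less, but I viewed 11 pictures against the limit of 10.

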